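Set the bag sealer's dial and close its arm once

ROBOT

A 6-joint arm with a two-finger parallel gripper is mounted at the origin on a cart in front of the work surface, level with it; the furniture and walls round the work are solid. World frame = base frame: x ahead of the robot, y to its left, z up, the work surface at z = 0. Lengths are in mm, angles in rad, forces in N, time in s.
With the tool pointing down it reaches from about 275 to 725 mm from the base axis. Payload 5.6 kg.
Tool frame: the origin (TCP) lies on the centre line of the jaws, within the pads' length; the fingertips stand 25 mm ahead of it and the grasp point (between the pads) lies 6 mm ahead of it; z points along the fingers, y is the line along which they close (so a half turn about z gives the same grasp; the last joint's range is limited). The gripper opens to 85 mm and grips with 20 to 120 N. Pads are 22 mm wide; open, the fingers measure 114 mm over their backs; the gripper's body (76 mm by 85 mm) begins 54 mm behind the grasp point. The pads swing forward as they close: fully open they stand 13 mm farther back than shut.
Start: joints at [-0.967, 0.255, 0.108, 0, -1.424, -0.285], TCP at [172.405, -522.274, 256.283] pointing down, gripper open.
Joint ranges: [-2.95, 2.95], [-1.21, 1.97], [-1.09, 1.5], [-2.87, 1.71], [-2.94, -0.07], [-3.05, 3.05]. Speed limits (rad/s): [2.57, 2.57, 3.14, 3.14, 3.14, 3.14].

INTERFACE

Orientations are given as a rotation vector (axis times angle).
In Python, from station import * gives the robot as it stands. The module is installed in compiled form; this text tells all that it offers.
- The arm moves only by the shell command python3 -m pendant 'ROWS'. ROWS is JSON, a list of rows, each an object of numbers: "ax", "ay", "az": the turn, a rotation vector about the tool's x, y, z in rad; "x", "y", "z": the shift along the tool's x, y, z in mm; "gripper": the finger opening in mm, from 0 to 85.4. In form: [{"ax": .., "ay": .., "az": .., "x": .., "y": .., "z": .., "gripper": ..}, ...]. A call has 1 to 20 rows; each row shifts and turns the commanded pose from where the row before left it, along the tool's axes as they then stand; what a row does not reach is not made up. A row lasts 1/10 s, in which the tool goes at most 50 mm and 8.59 degrees, less where a joint would pass 70% of its speed; a pose out of reach is approached as far as the arm can. A call with a gripper value outside its range is refused whole. The fingers move at their own pace and stop on an object; the grip force is fixed at half the most. Time passes only in rows, so rows that do not move let the fingers close. It gives the time, the measured TCP pose, the force, the opening and the grip force at its end, in the units of the state.
- read_state(): the state, without advancing time (a new reading comes with each control period).
- capture(name): name is "side" or "top" or "wrist"; returns the picture (480x640x3 uint8, red, green, blue); there is no depth.
- camera_info(name): a dict with "camera_matrix" (3x3 intrinsics, pixels), "k1" (the pictures are not rectified: a ray, as slopes to the right and down, at radius r is drawn at 1 + k1 r^2 times it, then the intrinsics apply), "origin" and "orientation" of the camera in the world. Camera axes: x right, y up, looking along -z (the intrinsics and any distortion apply to the point x, -y, -z); pixel columns grow to the right and rows downward; lengths in mm; the calibration is good to about 2 mm. A picture is of the moment at which its call begins: read the wrist's pose just before it. camera_info takes no time and is no camera call; for the wrist camera it gives the pose at the moment of the call.
- sign_off(): hands the job in; it is judged then, once.
The state is a dict: "time": time; "joints": joint angles; "qd": joint speeds; "effort": joint torques, N m; "eef_pos": TCP position; "tcp_rot": TCP orientation; "wrist_force": force on the tool from outside, world axes, zero at the start; "wrist_torque": the same for the moment, N m; "width": finger opening in mm; "finger_force": force on a finger pad.
Only numpy, scipy, OpenCV 4.12 (cv2) and the standard library are available. Lean on these libraries where they do the work, as an engineer would, in place of code of your own. Each camera call takes 0.05 s, during which the arm holds its last target. There are 200 camera calls.

TASK

On the bag sealer, turn the low knurled dial clockwise with a fingertip pressed lightly on its face, click by click, until its white index line rests at the long mark (the fourth of the five). Then push the black pad at the free end of the sealing arm all the way down, keep it down for about a second and let the arm spring up again. Only touch, never squeeze the dial, and leave the hang tag on the sealer and everything else on the bench where it is.

Things in the scene. Friction and masses are not known exactly. Their poses are not given: they have to be found in the camera images.
- sealer: grey bag sealer fixed to the bench, 160 (x) x 320 (y) mm, deck 45 mm high. Origin: centre of its underside; x to its rear, y to its left, z up; at yaw 0 its front faces the robot. Dial turret (96 mm wide, 63 high, with a 63 mm wide collar reaching 68) at x -30, y +60 mm. The sealing arm lies along y over x = +52 mm, hinged at its left end (y = +138, height 62 mm), free end to the right.
- dial_top (a point): centre of the dial at the height of its rim's flat top, 74 mm above the bench, 6 above the collar. Black disc, 53 mm wide; rim 12 mm wide round a 3 mm dish; white index line. It is sprung: a fingertip pressed on it sinks it up to 4 mm (2 to 6.5 N) and, swept along an arc about the axis some 20 mm out, carries it round by friction (about 15 N mm). Released it rises and drops into the nearest detent. Axes turn with it.
- dial (a joint): dial angle, rad, growing clockwise seen from above. Five detents at 0, 0.524, 1.047, 1.571, 2.094, one per white mark on the turret; at 1.047 the index line points to the sealer's rear (+x). The long mark is the fourth: 1.571 (30 degrees to the right of the rear). A fingertip slips a little, so it turns less than the sweep. Starts in the first, second or third detent.
- dial_carriage: the sprung carriage that bears the dial, inside the turret; origin on the dial's axis, at bench height. Force on the dial is measured on it.
- push_pad (a point): centre of the top of the black pad, 44 x 46 mm, at the free right end of the sealing arm: about 138 mm above the bench with the arm open, 78 mm shut. It swings about the hinge 276 mm to its left (the pad's top is 16 mm above the arm's line through the hinge), and so also moves about 10 mm to the right on the way down.
- seal_arm (a joint): angle of the sealing arm, rad: 0 = open (up, where its spring holds it), 0.22 = shut against its stop. A push of about 2 N at the pad starts it, 4 N holds it shut.
- hang_tag: flat hang tag, 108 x 42 x 9 mm, lying loose on the sealer's deck to the right of the dial; origin at its underside's centre
- carton: small closed cardboard carton, 55 x 105 x 35 mm, loose on the bench at the right; origin at its underside's centre
- glue: glue stick standing upright, 28 mm in diameter, 95 mm tall, loose at the right; origin at its underside's centre
- tape: roll of tape lying flat, 98 mm across, 48 mm high, loose at the left; origin at its underside's centre
- handheld: black handheld terminal, 190 x 70 x 33 mm, lying loose at the left; origin at its underside's centre

How it is judged:
By the outcome, as a careful person would: the job done as asked, in the order asked, and still so for the second after the job is handed in, with the robot touching nothing.
It also fails if it takes over 72 s, if anything falls off the work surface, if the arm or the gripper's body presses on something with over 40 N, if the wrist force passes 120 N, or if a joint passes its speed limit or range.

## Working session

There is one attempt and no reset: what is moved stays moved. The work goes in short steps, Python scripts to look and compute and a shell command to move; the robot and the scene stay as the last step left them, time stands still between calls to the robot, and variables do not carry over. Pictures are saved under pics/ and viewed, at most 10 in all, crops included, and the job is handed in when it is done.

```bash
mkdir -p pics
python3 - <<'E'
from station import *
import cv2
s=read_state();print(s['eef_pos'],s['tcp_rot'],s['width'],s['wrist_force'])
for n in('top','side'):
    im=capture(n);cv2.imwrite(f'pics/{n}0.png',im[:,:,::-1]);c=camera_info(n);print(n,c)
E
```

```text
[ 172.29564732 -521.83829134  255.39945795] [ 4.98478326e-01 -3.10144424e+00 -2.93876675e-03] 85.22430236388972 [-0.12505465  0.26785642 -0.4527011 ]
top {'camera_matrix': array([[547.91005632,   0.        , 316.61997183],
       [  0.        , 547.91005632, 231.64887902],
       [  0.        ,   0.        ,   1.        ]]), 'k1': -0.06429497741093712, 'origin': array([ 453.378576  ,   -4.86998026, 1370.33331289]), 'orientation': array([ 0.05540361, -0.0534636 , -1.58223361])}
side {'camera_matrix': array([[580.70488691,   0.        , 328.2692295 ],
       [  0.        , 580.70488691, 240.3685726 ],
       [  0.        ,   0.        ,   1.        ]]), 'k1': -0.01927030050012494, 'origin': array([  563.06109545, -1041.04120287,   956.12800977]), 'orientation': array([0.89704337, 0.00548365, 0.04379202])}
```

View pics/top0.png

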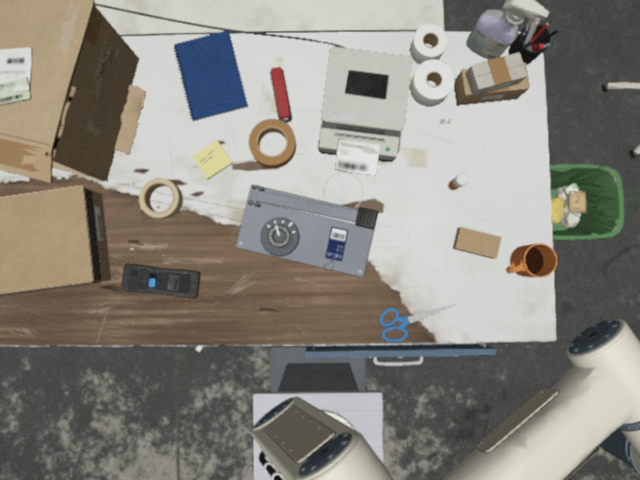

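View pics/side0.png

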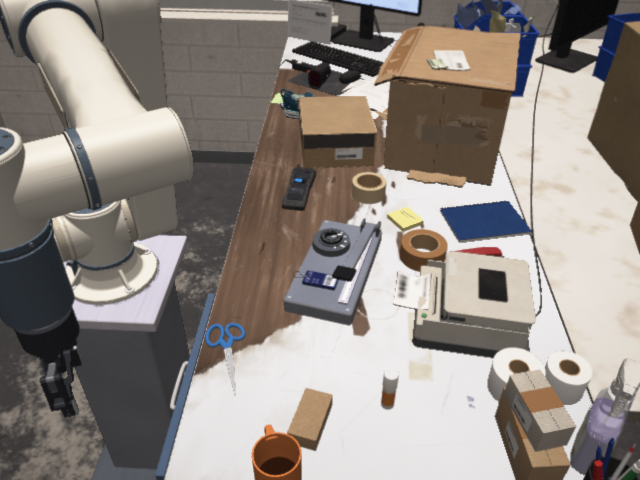

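Top view: sealer centred near (308,230), dial near (280,236), pad near (367,218), tag at (338,243). I'll make a zoomed composite to measure from.

```bash
cat > h.py <<'E'
import numpy as np,cv2
from scipy.spatial.transform import Rotation as R
from station import *
def cam(n):
    c=camera_info(n); return c
def w(c,u,v,z):
    K=c['camera_matrix'];d=np.array([(u-K[0,2])/K[0,0],(v-K[1,2])/K[1,1]]);p=d.copy()
    for _ in range(20): p=d/(1+c['k1']*(p@p))
    r=R.from_rotvec(c['orientation']).apply([p[0],-p[1],-1]);o=c['origin']
    return o+r*(z-o[2])/r[2]
def px(c,P):
    q=R.from_rotvec(c['orientation']).inv().apply(np.asarray(P,float)-c['origin']);p=np.array([q[0],-q[1]])/-q[2]
    K=c['camera_matrix'];p=p*(1+c['k1']*(p@p));return np.array([K[0,0]*p[0]+K[0,2],K[1,1]*p[1]+K[1,2]])
E
python3 - <<'E'
import cv2,numpy as np
a=cv2.imread('pics/top0.png')[175:285,225:385];b=cv2.imread('pics/side0.png')[210:330,275:395]
a=cv2.resize(a,(800,550),interpolation=cv2.INTER_CUBIC)
cv2.imwrite('pics/c.png',a)
E
```

```text
(no output)
```

View pics/c.png

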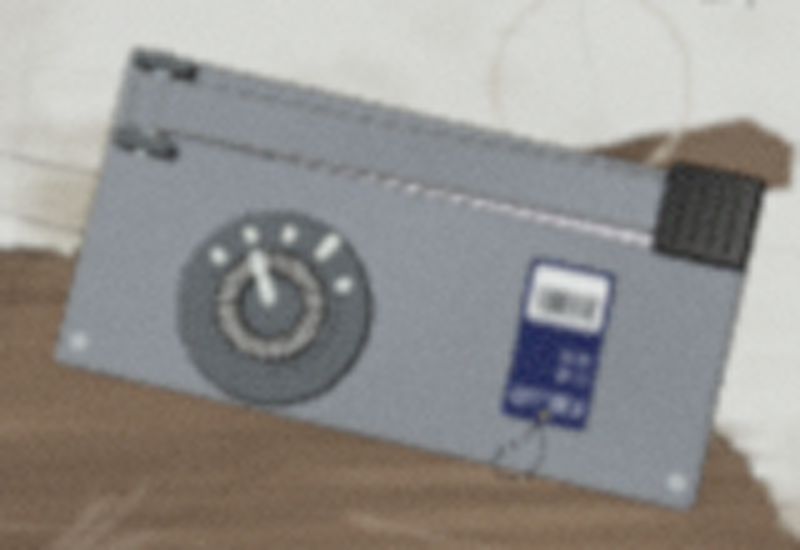

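The crop shows the dial centre at (270,305), that is (279,236) in the full picture. The index line is at the second mark, so it needs two detents. The pad centre is at (708,217), that is (366.6,218.4).

Run:
```python
from h import *
c=cam('top');f=lambda X,Y,z:w(c,225+(X+.5)/5-.5,175+(Y+.5)/5-.5,z)
fl=f(57,358,45);fr=f(692,507,45);D=f(271,306,72);P=f(708,217,138);T=f(276,306,63)
print('fl',fl,'fr',fr,np.linalg.norm(fl-fr),'dial',D,'turret',T,'pad',P)
y=(fl-fr)[:2];y/=np.linalg.norm(y);yaw=np.arctan2(-y[0],y[1]);x=np.array([y[1],-y[0]])
print('yaw',yaw)
o=(fl+fr)[:2]/2+80*x;print('origin',o,'dial pred',o-30*x+60*y,'from pad: y',(P[:2]-o)@y,'x',(P[:2]-o)@x)
s=read_state();print(R.from_rotvec(s['tcp_rot']).as_matrix().round(3),camera_info('wrist'))
for l,u,v,z in(('carton',478,243,35),('glue',459,181,95)):print(l,w(c,u,v,z))
```

```text
fl [512.26185969 192.07069623  45.        ] fr [ 436.60958244 -114.40001187   45.        ] 315.6700207133542 dial [534.58000229  86.12518728  72.        ] turret [535.11391828  84.3629383   63.        ] pad [ 568.33812596 -116.25159187  138.        ]
yaw -0.24201171453180303
origin [552.10434665  19.66284627] dial pred [537.35798399  85.10400143] from pad: y -128.06306926541075 x 48.33342919642834
[[-0.95  -0.313 -0.001]
 [-0.313  0.95   0.002]
 [ 0.     0.002 -1.   ]] {'camera_matrix': array([[395.17417902,   0.        , 319.46426111],
       [  0.        , 395.17417902, 237.34510427],
       [  0.        ,   0.        ,   1.        ]]), 'k1': -0.060578863724462924, 'origin': array([ 100.25397795, -545.32213465,  373.773645  ]), 'orientation': array([-0.20464523, -0.28765682,  1.87384034])}
carton [ 513.21093038 -399.14833023   35.        ]
glue [ 657.43808204 -341.12169065   95.        ]
```

```bash
python3 -m pendant '[{"x":-28.6,"y":26,"gripper":0},{"x":-28.6,"y":26,"gripper":0},{"x":-28.6,"y":26,"gripper":0},{"x":-28.6,"y":26,"gripper":0},{"x":-28.6,"y":26,"gripper":0},{"x":-28.6,"y":26,"gripper":0},{"x":-28.6,"y":26,"gripper":0},{"x":-28.6,"y":26,"gripper":0},{"x":-28.6,"y":26,"gripper":0},{"x":-28.6,"y":26,"gripper":0},{"x":-28.6,"y":26,"gripper":0},{"x":-28.6,"y":26,"gripper":0},{"x":-28.6,"y":26,"gripper":0},{"x":-28.6,"y":26,"gripper":0},{"x":-28.6,"y":26,"gripper":0},{"x":-28.6,"y":26,"gripper":0},{"az":0.13},{"az":0.13},{},{}]'
cat > look.py <<'E'
import sys
from h import *
s=read_state();print(s['time'],s['eef_pos'].round(1),'w',s['width'].__round__(1),'F',s['wrist_force'].round(2));print(R.from_rotvec(s['tcp_rot']).as_matrix().round(3))
if len(sys.argv)>1:
    c=cam('wrist');im=capture('wrist');cv2.imwrite(f'pics/{sys.argv[1]}.png',im[:,:,::-1]);print(c)
E
python3 look.py w1
```

```text
0.1 [ 172.3 -521.9  255.5] w 85.3 F [0.23 0.11 0.92]
[[-0.95  -0.313 -0.001]
 [-0.313  0.95   0.002]
 [ 0.     0.002 -1.   ]]
{'camera_matrix': array([[395.17417902,   0.        , 319.46426111],
       [  0.        , 395.17417902, 237.34510427],
       [  0.        ,   0.        ,   1.        ]]), 'k1': -0.060578863724462924, 'origin': array([ 100.25397795, -545.32213465,  373.773645  ]), 'orientation': array([-0.20464523, -0.28765682,  1.87384034])}invalid input
```

View pics/w1.png

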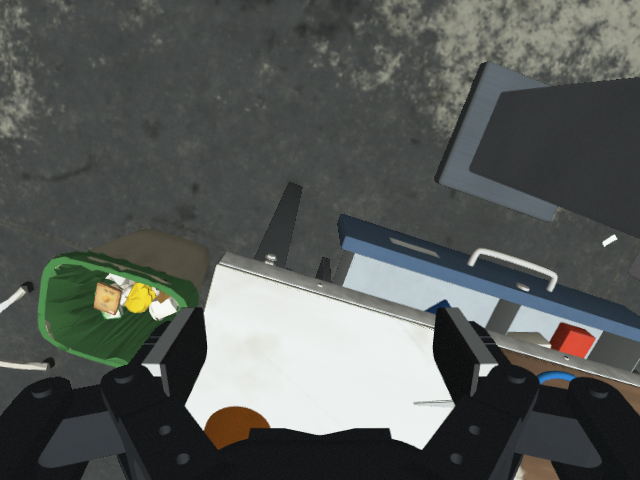

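The wrist view shows only the start area, so the robot didn't move: the call was refused. The rows probably need every key, so I'll give them all.

```bash
python3 -m pendant '[{"ax":0,"ay":0,"az":0,"x":-28.6,"y":26,"z":0,"gripper":0},{"ax":0,"ay":0,"az":0,"x":-28.6,"y":26,"z":0,"gripper":0},{"ax":0,"ay":0,"az":0,"x":-28.6,"y":26,"z":0,"gripper":0},{"ax":0,"ay":0,"az":0,"x":-28.6,"y":26,"z":0,"gripper":0},{"ax":0,"ay":0,"az":0,"x":-28.6,"y":26,"z":0,"gripper":0},{"ax":0,"ay":0,"az":0,"x":-28.6,"y":26,"z":0,"gripper":0},{"ax":0,"ay":0,"az":0,"x":-28.6,"y":26,"z":0,"gripper":0},{"ax":0,"ay":0,"az":0,"x":-28.6,"y":26,"z":0,"gripper":0},{"ax":0,"ay":0,"az":0,"x":-28.6,"y":26,"z":0,"gripper":0},{"ax":0,"ay":0,"az":0,"x":-28.6,"y":26,"z":0,"gripper":0},{"ax":0,"ay":0,"az":0,"x":-28.6,"y":26,"z":0,"gripper":0},{"ax":0,"ay":0,"az":0,"x":-28.6,"y":26,"z":0,"gripper":0},{"ax":0,"ay":0,"az":0,"x":-28.6,"y":26,"z":0,"gripper":0},{"ax":0,"ay":0,"az":0,"x":-28.6,"y":26,"z":0,"gripper":0},{"ax":0,"ay":0,"az":0,"x":-28.6,"y":26,"z":0,"gripper":0},{"ax":0,"ay":0,"az":0,"x":-28.6,"y":26,"z":0,"gripper":0},{"ax":0,"ay":0,"az":0.13,"x":0,"y":0,"z":0,"gripper":0},{"ax":0,"ay":0,"az":0.13,"x":0,"y":0,"z":0,"gripper":0},{"ax":0,"ay":0,"az":0,"x":0,"y":0,"z":0,"gripper":0}]'
python3 look.py w2
```

```text
time: 2.05
eef_pos: [476.5, 16.5, 255.9]
tcp_rot: [0.092, -3.139, 0.0]
wrist_force: [0.2, 0.0, 0.1]
width: 0.2
finger_force: 0.0
2.05 [476.5  16.5 255.9] w 0.2 F [0.25 0.02 0.08]
[[-0.998 -0.058 -0.001]
 [-0.058  0.998 -0.   ]
 [ 0.001 -0.    -1.   ]]
{'camera_matrix': array([[395.17417902,   0.        , 319.46426111],
       [  0.        , 395.17417902, 237.34510427],
       [  0.        ,   0.        ,   1.        ]]), 'k1': -0.060578863724462924, 'origin': array([400.73110524,  12.72365962, 374.21509286]), 'orientation': array([-0.23149358, -0.2463591 ,  1.61646003])}
```

View pics/w2.png

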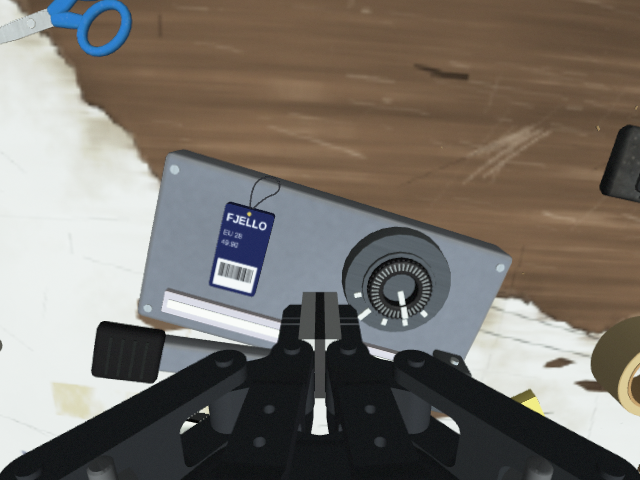

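The wrist view confirms it: dial centre about (400,287), index line at the second mark (405,321), long mark at (363,316), pad centre (128,352), closed fingertips at (320,292).

Run:
```python
from h import *
c=cam('wrist')
print('dial',w(c,400,287.5,74),'pad',w(c,128,352,130),'tagcorner')
for p in((174,170),(500,268)):print(w(c,*p,45))
im=cv2.imread('pics/w2.png')[210:350,320:480];cv2.imwrite('pics/w2c.png',cv2.resize(im,(640,560),interpolation=cv2.INTER_CUBIC))
```

```text
dial [533.59583335  87.86713785  74.        ] pad [ 572.72517052 -116.51246372  130.        ] tagcorner
[ 451.89150419 -106.37562065   45.        ]
[522.01035743 184.12962043  45.        ]
```

View pics/w2c.png

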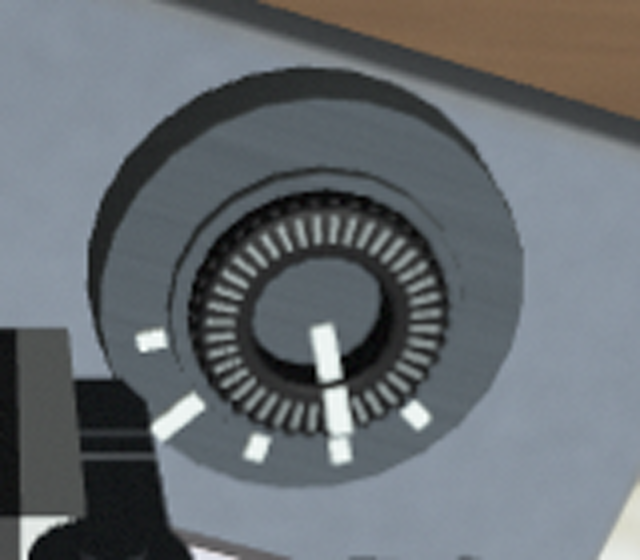

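```bash
python3 -m pendant '[{"ax":0,"ay":0,"az":0,"x":-21,"y":33.5,"z":10,"gripper":0},{"ax":0,"ay":0,"az":0,"x":-20.9,"y":33.5,"z":20,"gripper":0},{"ax":0,"ay":0,"az":0,"x":0,"y":0,"z":40,"gripper":0},{"ax":0,"ay":0,"az":0,"x":0,"y":0,"z":40,"gripper":0},{"ax":0,"ay":0,"az":0,"x":0,"y":0,"z":20,"gripper":0},{"ax":0,"ay":0,"az":0,"x":0,"y":0,"z":10,"gripper":0},{"ax":0,"ay":0,"az":0,"x":0,"y":0,"z":5,"gripper":0},{"ax":0,"ay":0,"az":0,"x":0,"y":0,"z":0,"gripper":0},{"ax":0,"ay":0,"az":0,"x":0,"y":0,"z":0,"gripper":0}]'; python3 look.py
```

```text
time: 3.0
eef_pos: [515.3, 85.7, 112.6]
tcp_rot: [-0.093, 3.138, 0.001]
wrist_force: [0.5, -0.3, 0.3]
width: -0.0
finger_force: 0.0
3.0 [515.3  85.7 112.6] w -0.0 F [ 0.5  -0.28  0.29]
[[-0.998 -0.059  0.002]
 [-0.059  0.998  0.001]
 [-0.002  0.001 -1.   ]]
```

```bash
python3 -m pendant '[{"ax":0,"ay":0,"az":0,"x":0.5,"y":0,"z":4,"gripper":0},{"ax":0,"ay":0,"az":0,"x":0,"y":0,"z":3,"gripper":0},{"ax":0,"ay":0,"az":0,"x":0,"y":0,"z":3,"gripper":0},{"ax":0,"ay":0,"az":0,"x":0,"y":0,"z":0,"gripper":0},{"ax":0,"ay":0,"az":0,"x":0,"y":0,"z":0,"gripper":0}]'; python3 -m pendant '[{"ax":0,"ay":0,"az":0,"x":0,"y":0,"z":1,"gripper":0},{"ax":0,"ay":0,"az":0,"x":0,"y":0,"z":1,"gripper":0},{"ax":0,"ay":0,"az":0,"x":0,"y":0,"z":0,"gripper":0}]'
```

```text
time: 3.5
eef_pos: [514.0, 85.5, 101.2]
tcp_rot: [0.092, -3.14, 0.0]
wrist_force: [-1.3, 0.1, 0.2]
width: -0.0
finger_force: 0.0
time: 3.8
eef_pos: [513.9, 85.5, 99.2]
tcp_rot: [0.092, -3.14, 0.0]
wrist_force: [0.5, 0.0, -0.4]
width: 0.2
finger_force: 0.0
```

```bash
for i in 1 ; do python3 -m pendant '[{"ax":0,"ay":0,"az":0,"x":0,"y":0,"z":1,"gripper":0},{"ax":0,"ay":0,"az":0,"x":0,"y":0,"z":0,"gripper":0}]'; python3 -m pendant '[{"ax":0,"ay":0,"az":0,"x":0,"y":0,"z":1,"gripper":0},{"ax":0,"ay":0,"az":0,"x":0,"y":0,"z":0,"gripper":0},{"ax":0,"ay":0,"az":0,"x":0,"y":0,"z":0,"gripper":0}]'; done
```

```text
time: 4.0
eef_pos: [514.0, 85.5, 98.4]
tcp_rot: [-0.092, 3.14, -0.0]
wrist_force: [-1.1, -1.0, 1.7]
width: -0.0
finger_force: 1.0
time: 4.3
eef_pos: [514.0, 85.5, 97.5]
tcp_rot: [-0.092, 3.14, -0.0]
wrist_force: [-1.1, -0.2, 3.8]
width: 0.2
finger_force: 1.7
```

```bash
python3 -m pendant '[{"ax":0,"ay":0,"az":0,"x":0,"y":0,"z":0.5,"gripper":0},{"ax":0,"ay":0,"az":0.06,"x":-0.04,"y":1.2,"z":0,"gripper":0},{"ax":0,"ay":0,"az":0.06,"x":-0.04,"y":1.2,"z":0,"gripper":0},{"ax":0,"ay":0,"az":0.06,"x":-0.04,"y":1.2,"z":0,"gripper":0},{"ax":0,"ay":0,"az":0.06,"x":-0.04,"y":1.2,"z":0,"gripper":0},{"ax":0,"ay":0,"az":0.06,"x":-0.04,"y":1.2,"z":0,"gripper":0},{"ax":0,"ay":0,"az":0.06,"x":-0.04,"y":1.2,"z":0,"gripper":0},{"ax":0,"ay":0,"az":0.06,"x":-0.04,"y":1.2,"z":0,"gripper":0},{"ax":0,"ay":0,"az":0.06,"x":-0.04,"y":1.2,"z":0,"gripper":0},{"ax":0,"ay":0,"az":0.06,"x":-0.04,"y":1.2,"z":0,"gripper":0},{"ax":0,"ay":0,"az":0.06,"x":-0.04,"y":1.2,"z":0,"gripper":0},{"ax":0,"ay":0,"az":0,"x":0,"y":0,"z":0,"gripper":0}]'
python3 -m pendant '[{"ax":0,"ay":0,"az":0,"x":0,"y":0,"z":-5,"gripper":0},{"ax":0,"ay":0,"az":0,"x":0,"y":0,"z":-10,"gripper":0},{"ax":0,"ay":0,"az":0,"x":0,"y":0,"z":0,"gripper":0}]'
python3 - <<'E'
from h import *
ims=[]
c=cam('side');p=px(c,[534.5,87,74]);print(p)
a=capture('side')[:,:,::-1];b=capture('top')[:,:,::-1];d=capture('wrist')[:,:,::-1]
x,y=map(int,p);q=px(cam('top'),[534.5,87,74]).astype(int)
s=cv2.resize(a[y-25:y+25,x-33:x+33],(400,300),interpolation=2);t=cv2.resize(b[q[1]-25:q[1]+25,q[0]-33:q[0]+33],(400,300),interpolation=2)
o=np.zeros((600,800,3),np.uint8);o[:300,:400]=s;o[:300,400:]=t;o[300:,:400]=cv2.resize(d,(400,300));cv2.imwrite('pics/d1.png',o)
E
```

```text
time: 5.5
eef_pos: [517.0, 96.7, 96.9]
tcp_rot: [0.84, 3.027, -0.001]
wrist_force: [-1.3, -1.1, 4.3]
width: 0.2
finger_force: 1.9
time: 5.8
eef_pos: [517.7, 97.4, 113.3]
tcp_rot: [0.838, 3.026, 0.003]
wrist_force: [-0.1, -0.2, 0.7]
width: -0.2
finger_force: 0.0
[330.33652629 234.4240488 ]
```

View pics/d1.png

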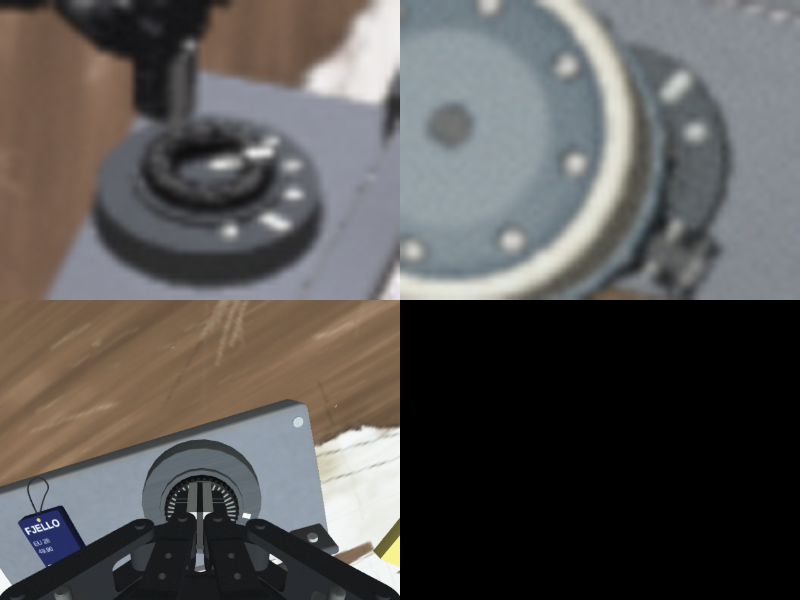

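The side view shows the index line still in about the second detent, pointing at (292,165). I'll measure the angle numerically and compare it with the first picture.

```bash
cat > ang.py <<'E'
from h import *
def ang(im,n='side',D=(534.5,87),zz=73):
    c=cam(n);g=cv2.GaussianBlur(im.min(axis=2).astype(np.float32),(0,0),.6);best=None
    for dx in range(-3,4):
        for dy in range(-3,4):
            th=np.radians(np.arange(0,361,3));rs=np.arange(3,25,1.5)
            P=np.array([[px(c,[D[0]+dx+r*np.cos(a-.24),D[1]+dy+r*np.sin(a-.24),zz-(2 if r<14 else 0)]) for r in rs] for a in np.radians(np.arange(-90,91,3))]).astype(np.float32)
            v=cv2.remap(g,P[...,0],P[...,1],1);s=np.minimum(v,200).mean(1)
            k=s.argmax()
            if best is None or s[k]>best[0]: best=(s[k],-90+3*k,dx,dy)
    d=np.radians(60-best[1]); return best,'dial rad %.2f'%d
if __name__=='__main__':
    import sys
    print('t0',ang(cv2.imread('pics/side0.png')))
    s=read_state();print(s['time'],s['eef_pos'].round(1),s['wrist_force'].round(1));im=capture('side')[:,:,::-1];cv2.imwrite('pics/s_%.1f.png'%s['time'],im);print('now',ang(im))
E
python3 ang.py
```

```text
t0 ((np.float32(155.44406), np.int64(36), 3, -3), 'dial rad 0.42')
5.95 [516.7  97.1 111.7] [ 0.3 -0.8  0.1]
now ((np.float32(157.1498), np.int64(36), 3, -3), 'dial rad 0.42')
```

```bash
python3 -m pendant '[{"ax":0,"ay":0,"az":-0.1,"x":-0.1,"y":-2,"z":0,"gripper":0},{"ax":0,"ay":0,"az":-0.1,"x":-0.1,"y":-2,"z":0,"gripper":0},{"ax":0,"ay":0,"az":-0.1,"x":-0.1,"y":-2,"z":0,"gripper":0},{"ax":0,"ay":0,"az":-0.1,"x":-0.1,"y":-2,"z":0,"gripper":0},{"ax":0,"ay":0,"az":-0.1,"x":-0.1,"y":-2,"z":0,"gripper":0},{"ax":0,"ay":0,"az":-0.1,"x":-0.1,"y":-2,"z":0,"gripper":0},{"ax":0,"ay":0,"az":-0.1,"x":-0.1,"y":-2,"z":0,"gripper":0},{"ax":0,"ay":0,"az":0,"x":0,"y":0,"z":8,"gripper":0},{"ax":0,"ay":0,"az":0,"x":0,"y":0,"z":4,"gripper":0},{"ax":0,"ay":0,"az":0,"x":0,"y":0,"z":2,"gripper":0},{"ax":0,"ay":0,"az":0,"x":0,"y":0,"z":2,"gripper":0},{"ax":0,"ay":0,"az":0,"x":0,"y":0,"z":0,"gripper":0},{"ax":0,"ay":0,"az":0,"x":0,"y":0,"z":0,"gripper":0}]'
python3 - <<'E'
from h import *
print(R.from_rotvec(read_state()['tcp_rot']).as_matrix().round(3))
E
```

```text
time: 7.3
eef_pos: [513.9, 83.4, 95.9]
tcp_rot: [0.248, -3.131, 0.0]
wrist_force: [-2.8, -0.6, 4.8]
width: 0.2
finger_force: 2.3
[[-0.987 -0.158 -0.   ]
 [-0.158  0.987 -0.   ]
 [ 0.001 -0.    -1.   ]]
```

```bash
python3 -m pendant '[{"ax":0,"ay":0,"az":0.05,"x":-0.03,"y":1,"z":0.3,"gripper":0},{"ax":0,"ay":0,"az":0.05,"x":-0.03,"y":1,"z":0,"gripper":0},{"ax":0,"ay":0,"az":0.05,"x":-0.03,"y":1,"z":0,"gripper":0},{"ax":0,"ay":0,"az":0.05,"x":-0.03,"y":1,"z":0,"gripper":0},{"ax":0,"ay":0,"az":0.05,"x":-0.03,"y":1,"z":0,"gripper":0},{"ax":0,"ay":0,"az":0.05,"x":-0.03,"y":1,"z":0,"gripper":0},{"ax":0,"ay":0,"az":0.05,"x":-0.03,"y":1,"z":0,"gripper":0},{"ax":0,"ay":0,"az":0.05,"x":-0.03,"y":1,"z":0,"gripper":0},{"ax":0,"ay":0,"az":0.05,"x":-0.03,"y":1,"z":0,"gripper":0},{"ax":0,"ay":0,"az":0.05,"x":-0.03,"y":1,"z":0,"gripper":0}]'; python3 ang.py; python3 -m pendant '[{"ax":0,"ay":0,"az":0.05,"x":-0.03,"y":1,"z":0,"gripper":0},{"ax":0,"ay":0,"az":0.05,"x":-0.03,"y":1,"z":0,"gripper":0},{"ax":0,"ay":0,"az":0.05,"x":-0.03,"y":1,"z":0,"gripper":0},{"ax":0,"ay":0,"az":0.05,"x":-0.03,"y":1,"z":0,"gripper":0}]'; python3 ang.py
```

```text
time: 8.3
eef_pos: [516.0, 93.1, 96.1]
tcp_rot: [0.536, 3.094, -0.0]
wrist_force: [-1.2, -1.2, 4.5]
width: -0.1
finger_force: 2.2
t0 ((np.float32(155.44406), np.int64(36), 3, -3), 'dial rad 0.42')
8.3 [516.   93.1  96.1] [-1.2 -1.2  4.5]
now ((np.float32(147.90623), np.int64(24), 3, -3), 'dial rad 0.63')
time: 8.75
eef_pos: [517.5, 96.7, 96.1]
tcp_rot: [0.841, 3.025, 0.0]
wrist_force: [-0.5, -1.6, 4.9]
width: -0.0
finger_force: 2.5
t0 ((np.float32(155.44406), np.int64(36), 3, -3), 'dial rad 0.42')
8.75 [517.5  96.7  96.1] [-0.5 -1.6  4.9]
now ((np.float32(141.23822), np.int64(21), 3, -3), 'dial rad 0.68')
```

```bash
python3 -m pendant '[{"ax":0,"ay":0,"az":0,"x":0,"y":0,"z":1.2,"gripper":0},{"ax":0,"ay":0,"az":0.05,"x":-0.03,"y":1,"z":0,"gripper":0},{"ax":0,"ay":0,"az":0.05,"x":-0.03,"y":1,"z":0,"gripper":0},{"ax":0,"ay":0,"az":0.05,"x":-0.03,"y":1,"z":0,"gripper":0}]';python3 -m pendant '[{"ax":0,"ay":0,"az":0.05,"x":-0.03,"y":1,"z":0,"gripper":0},{"ax":0,"ay":0,"az":0.05,"x":-0.03,"y":1,"z":0,"gripper":0},{"ax":0,"ay":0,"az":0.05,"x":-0.03,"y":1,"z":0,"gripper":0}]'; python3 ang.py
```

```text
time: 9.2
eef_pos: [519.2, 99.4, 95.0]
tcp_rot: [1.065, 2.954, 0.001]
wrist_force: [-0.5, -0.3, 6.4]
width: 0.0
finger_force: 3.0
time: 9.5
eef_pos: [521.3, 101.8, 95.0]
tcp_rot: [1.284, 2.866, 0.002]
wrist_force: [-1.7, -1.4, 6.5]
width: -0.2
finger_force: 3.1
t0 ((np.float32(155.44406), np.int64(36), 3, -3), 'dial rad 0.42')
9.5 [521.3 101.8  95. ] [-1.7 -1.4  6.5]
now ((np.float32(145.28044), np.int64(-3), 2, -3), 'dial rad 1.10')
```

```bash
python3 -m pendant '[{"ax":0,"ay":0,"az":0,"x":0,"y":0,"z":-4,"gripper":0},{"ax":0,"ay":0,"az":0,"x":0,"y":0,"z":-8,"gripper":0},{"ax":0,"ay":0,"az":0,"x":0,"y":0,"z":0,"gripper":0}]'; python3 ang.py
```

```text
time: 9.85
eef_pos: [521.2, 101.8, 107.3]
tcp_rot: [1.281, 2.867, 0.002]
wrist_force: [1.0, 0.5, -1.0]
width: -0.5
finger_force: 0.0
t0 ((np.float32(155.44406), np.int64(36), 3, -3), 'dial rad 0.42')
9.85 [521.2 101.8 107.3] [ 1.   0.5 -1. ]
now ((np.float32(158.55963), np.int64(12), 1, -3), 'dial rad 0.84')
```

```bash
python3 -m pendant '[{"ax":0,"ay":0,"az":-0.1,"x":-0.1,"y":-2,"z":0,"gripper":0},{"ax":0,"ay":0,"az":-0.1,"x":-0.1,"y":-2,"z":0,"gripper":0},{"ax":0,"ay":0,"az":-0.1,"x":-0.1,"y":-2,"z":0,"gripper":0},{"ax":0,"ay":0,"az":-0.1,"x":-0.1,"y":-2,"z":0,"gripper":0},{"ax":0,"ay":0,"az":-0.1,"x":-0.1,"y":-2,"z":0,"gripper":0},{"ax":0,"ay":0,"az":-0.1,"x":-0.1,"y":-2,"z":0,"gripper":0},{"ax":0,"ay":0,"az":-0.1,"x":-0.1,"y":-2,"z":0,"gripper":0},{"ax":0,"ay":0,"az":-0.1,"x":-0.1,"y":-2,"z":0,"gripper":0},{"ax":0,"ay":0,"az":-0.1,"x":-0.1,"y":-2,"z":0,"gripper":0},{"ax":0,"ay":0,"az":-0.1,"x":-0.1,"y":-2,"z":0,"gripper":0},{"ax":0,"ay":0,"az":0,"x":0,"y":0,"z":7,"gripper":0},{"ax":0,"ay":0,"az":0,"x":0,"y":0,"z":2,"gripper":0},{"ax":0,"ay":0,"az":0,"x":0,"y":0,"z":1.5,"gripper":0},{"ax":0,"ay":0,"az":0,"x":0,"y":0,"z":1,"gripper":0},{"ax":0,"ay":0,"az":0,"x":0,"y":0,"z":0,"gripper":0},{"ax":0,"ay":0,"az":0,"x":0,"y":0,"z":0,"gripper":0}]'; python3 ang.py
```

```text
time: 11.5
eef_pos: [514.5, 83.5, 95.2]
tcp_rot: [-0.247, 3.131, -0.0]
wrist_force: [-0.6, 0.5, 4.7]
width: 0.3
finger_force: 2.6
t0 ((np.float32(155.44406), np.int64(36), 3, -3), 'dial rad 0.42')
11.5 [514.5  83.5  95.2] [-0.6  0.5  4.7]
now ((np.float32(157.72485), np.int64(-15), 1, -3), 'dial rad 1.31')
```

```bash
ls pics
python3 - <<'E'
import cv2,glob,numpy as np
f=sorted(glob.glob('pics/s_*.png'),key=lambda n:float(n[7:-4]))
f=['pics/side0.png']+f[-5:]
o=[cv2.resize(cv2.imread(n)[210:262,298:364],(266,210),interpolation=2) for n in f];print(f)
cv2.imwrite('pics/cmp.png',np.vstack([np.hstack(o[:3]),np.hstack(o[3:])]))
E
```

```text
c.png
d1.png
s_11.5.png
s_6.0.png
s_8.3.png
s_8.8.png
s_9.5.png
s_9.8.png
side0.png
top0.png
w1.png
w2.png
w2c.png
['pics/side0.png', 'pics/s_8.3.png', 'pics/s_8.8.png', 'pics/s_9.5.png', 'pics/s_9.8.png', 'pics/s_11.5.png']
```

View pics/cmp.png

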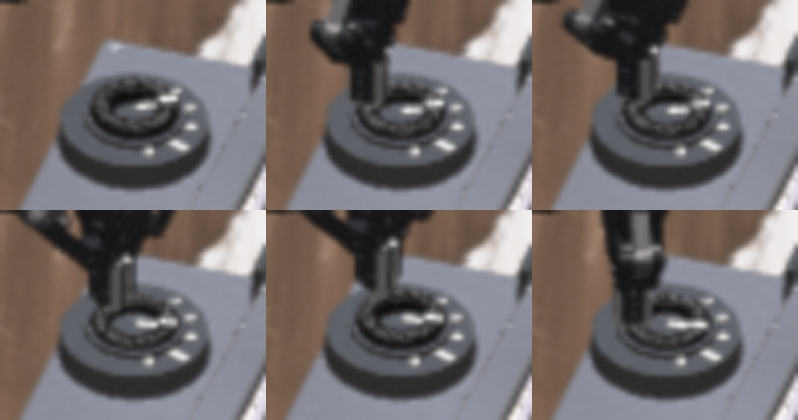

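Run:
```python
import ang,cv2
for n,z in(('side0',73),('s_6.0',73),('s_8.8',70),('s_9.5',69.5),('s_9.8',73),('s_11.5',69.5)):
    im=cv2.imread(f'pics/{n}.png');print(n,[ang.ang(im,D=d,zz=z) for d in((534.5,83),(536.5,81))])
```

```text
side0 [((np.float32(155.62938), np.int64(39), 3, 0), 'dial rad 0.37'), ((np.float32(155.62938), np.int64(39), 1, 2), 'dial rad 0.37')]
s_6.0 [((np.float32(157.36029), np.int64(39), 3, 0), 'dial rad 0.37'), ((np.float32(157.36029), np.int64(39), 1, 2), 'dial rad 0.37')]
s_8.8 [((np.float32(151.02496), np.int64(36), 3, 0), 'dial rad 0.42'), ((np.float32(151.02496), np.int64(36), 1, 2), 'dial rad 0.42')]
s_9.5 [((np.float32(162.37888), np.int64(21), 1, -2), 'dial rad 0.68'), ((np.float32(162.37888), np.int64(21), -1, 0), 'dial rad 0.68')]
s_9.8 [((np.float32(159.45358), np.int64(21), 2, -2), 'dial rad 0.68'), ((np.float32(159.45358), np.int64(21), 0, 0), 'dial rad 0.68')]
s_11.5 [((np.float32(170.86807), np.int64(6), 1, 0), 'dial rad 0.94'), ((np.float32(170.86807), np.int64(6), -1, 2), 'dial rad 0.94')]
```

```bash
cat > m.py <<'E'
import sys,ang
from h import *
z=float(sys.argv[1]);s=read_state();im=capture('side')[:,:,::-1];cv2.imwrite('pics/s_%.1f.png'%s['time'],im);print(s['wrist_force'].round(1),ang.ang(im,D=(536.5,82),zz=z))
E
python3 -m pendant '[{"ax":0,"ay":0,"az":0,"x":0,"y":0,"z":0.2,"gripper":0},{"ax":0,"ay":0,"az":0.05,"x":-0.03,"y":1,"z":0,"gripper":0},{"ax":0,"ay":0,"az":0.05,"x":-0.03,"y":1,"z":0,"gripper":0},{"ax":0,"ay":0,"az":0.05,"x":-0.03,"y":1,"z":0,"gripper":0},{"ax":0,"ay":0,"az":0.05,"x":-0.03,"y":1,"z":0,"gripper":0},{"ax":0,"ay":0,"az":0.05,"x":-0.03,"y":1,"z":0,"gripper":0},{"ax":0,"ay":0,"az":0.05,"x":-0.03,"y":1,"z":0,"gripper":0},{"ax":0,"ay":0,"az":0.05,"x":-0.03,"y":1,"z":0,"gripper":0},{"ax":0,"ay":0,"az":0.05,"x":-0.03,"y":1,"z":0,"gripper":0}]'; python3 m.py 69.5
```

```text
time: 12.45
eef_pos: [515.0, 91.0, 95.2]
tcp_rot: [0.382, 3.117, -0.002]
wrist_force: [0.2, -2.3, 4.6]
width: 0.2
finger_force: 2.7
[ 0.2 -2.3  4.6] ((np.float32(167.27788), np.int64(3), -1, 1), 'dial rad 0.99')
```

```bash
python3 -m pendant '[{"ax":0,"ay":0,"az":0,"x":0,"y":0,"z":0.5,"gripper":0},{"ax":0,"ay":0,"az":0.05,"x":-0.03,"y":1,"z":0,"gripper":0},{"ax":0,"ay":0,"az":0.05,"x":-0.03,"y":1,"z":0,"gripper":0},{"ax":0,"ay":0,"az":0.05,"x":-0.03,"y":1,"z":0,"gripper":0},{"ax":0,"ay":0,"az":0.05,"x":-0.03,"y":1,"z":0,"gripper":0},{"ax":0,"ay":0,"az":0.05,"x":-0.03,"y":1,"z":0,"gripper":0},{"ax":0,"ay":0,"az":0.05,"x":-0.03,"y":1,"z":0,"gripper":0}]'; python3 m.py 69.5
```

```text
time: 13.2
eef_pos: [517.0, 96.8, 95.0]
tcp_rot: [0.844, 3.025, -0.0]
wrist_force: [-3.1, -0.8, 8.9]
width: 0.2
finger_force: 4.4
[-3.1 -0.8  8.9] ((np.float32(173.18651), np.int64(-18), -1, 2), 'dial rad 1.36')
```

```bash
python3 -m pendant '[{"ax":0,"ay":0,"az":0,"x":0,"y":0,"z":-4,"gripper":0},{"ax":0,"ay":0,"az":0,"x":0,"y":0,"z":-20,"gripper":0},{"ax":0,"ay":0,"az":0,"x":0,"y":0,"z":-40,"gripper":0},{"ax":0,"ay":0,"az":0,"x":0,"y":0,"z":-40,"gripper":0},{"ax":0,"ay":0,"az":0,"x":0,"y":-40,"z":-20,"gripper":0},{"ax":0,"ay":0,"az":0,"x":0,"y":-40,"z":0,"gripper":0},{"ax":0,"ay":0,"az":0,"x":0,"y":-40,"z":0,"gripper":0},{"ax":0,"ay":0,"az":0,"x":0,"y":0,"z":0,"gripper":0},{"ax":0,"ay":0,"az":0,"x":0,"y":0,"z":0,"gripper":0},{"ax":0,"ay":0,"az":0,"x":0,"y":0,"z":0,"gripper":0},{"ax":0,"ay":0,"az":0,"x":0,"y":0,"z":0,"gripper":0}]'; python3 m.py 73; python3 look.py w3;python3 - <<'E'
from h import *
c=cam('wrist');im=cv2.imread('pics/w3.png');p=px(c,[534.5,87,74]).astype(int);print(p)
a=cv2.resize(im,(480,360));x,y=p;cr=im[max(y-50,0):y+50,max(x-40,0):x+40];cr=cv2.resize(cr,(288,360),interpolation=2)
s=sorted(__import__('glob').glob('pics/s_1*.png'),key=lambda n:float(n[7:-4]))[-1];sd=cv2.resize(cv2.imread(s)[195:330,275:395],(213,240),interpolation=2)
o=np.zeros((600,768,3),np.uint8);o[:360,:480]=a;o[:360,480:]=cr;o[360:,:213]=sd;cv2.imwrite('pics/d3.png',o)
E
```

```text
time: 14.35
eef_pos: [455.5, -5.3, 217.7]
tcp_rot: [-0.839, -3.027, 0.0]
wrist_force: [-0.2, 0.4, -0.3]
width: -0.3
finger_force: 0.0
[-0.2  0.4 -0.3] ((np.float32(174.75615), np.int64(-21), -1, 3), 'dial rad 1.41')
14.4 [455.5  -5.3 217.7] w 0.1 F [ 0.75  0.46 -0.15]
[[-0.857  0.515 -0.001]
 [ 0.515  0.857 -0.   ]
 [ 0.001 -0.    -1.   ]]
{'camera_matrix': array([[395.17417902,   0.        , 319.46426111],
       [  0.        , 395.17417902, 237.34510427],
       [  0.        ,   0.        ,   1.        ]]), 'k1': -0.060578863724462924, 'origin': array([390.46832232,  34.59274808, 336.01381614]), 'orientation': array([-0.27467276, -0.15580862,  1.02330122])}
[486 257]
```

View pics/d3.png

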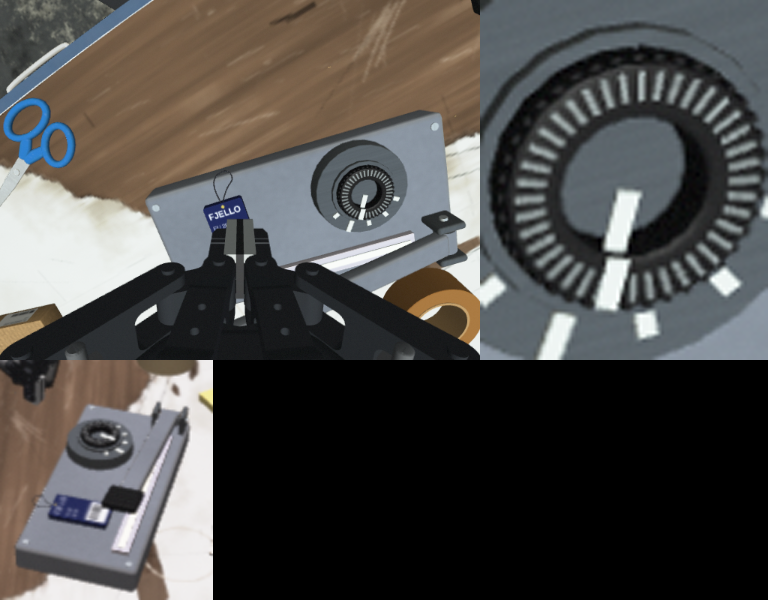

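The crop shows the index line between the third mark and the long one, so it may still be settling. I'll wait and compute its angle from the wrist camera.

```bash
cat > wa.py <<'E'
from h import *
def run(im,c):
    g=im.min(axis=2).astype(np.float32);best=None;A=np.arange(-90,91,2)
    for dx in np.arange(-4,5):
        for dy in np.arange(-4,5):
            P=np.array([[px(c,[534.5+dx+r*np.cos(a-.24),87+dy+r*np.sin(a-.24),74 if r>14 else 71]) for r in (4,6,8,10,16,18,20,22,24)] for a in np.radians(A)]).astype(np.float32)
            s=cv2.remap(g,P[...,0],P[...,1],1).mean(1);k=s.argmax()
            if best is None or s[k]>best[0]: best=(float(s[k]),int(A[k]),int(dx),int(dy))
    return best,'dial %.2f'%np.radians(60-best[1])
if __name__=='__main__':
    print('before',run(cv2.imread('pics/w3.png'),cam('wrist')))
    c=cam('wrist');im=capture('wrist')[:,:,::-1];cv2.imwrite('pics/w4.png',im);print('now',run(im,c))
E
python3 -m pendant '[{"ax":0,"ay":0,"az":0,"x":0,"y":0,"z":0,"gripper":0},{"ax":0,"ay":0,"az":0,"x":0,"y":0,"z":0,"gripper":0},{"ax":0,"ay":0,"az":0,"x":0,"y":0,"z":0,"gripper":0},{"ax":0,"ay":0,"az":0,"x":0,"y":0,"z":0,"gripper":0},{"ax":0,"ay":0,"az":0,"x":0,"y":0,"z":0,"gripper":0}]'; python3 wa.py
```

```text
time: 14.95
eef_pos: [455.1, -5.9, 218.1]
tcp_rot: [0.84, 3.027, -0.0]
wrist_force: [0.8, -0.3, -0.0]
width: 0.1
finger_force: 0.0
before ((238.513671875, -22, 3, 1), 'dial 1.43')
now ((238.53038024902344, -26, 3, 1), 'dial 1.50')
```

The dial is still creeping into the fourth detent (1.43, then 1.50). I'll move over the pad meanwhile and recheck.

```bash
python3 -m pendant '[{"ax":0,"ay":0,"az":0,"x":-38.5,"y":-8.7,"z":0,"gripper":0},{"ax":0,"ay":0,"az":0,"x":-38.5,"y":-8.7,"z":0,"gripper":0},{"ax":0,"ay":0,"az":0,"x":-38.5,"y":-8.7,"z":0,"gripper":0},{"ax":0,"ay":0,"az":0,"x":-38.3,"y":-8.6,"z":10,"gripper":0},{"ax":0,"ay":0,"az":0,"x":0,"y":0,"z":20,"gripper":0},{"ax":0,"ay":0,"az":0,"x":0,"y":0,"z":10,"gripper":0},{"ax":0,"ay":0,"az":0,"x":0,"y":0,"z":5,"gripper":0},{"ax":0,"ay":0,"az":0,"x":0,"y":0,"z":0,"gripper":0},{"ax":0,"ay":0,"az":0,"x":0,"y":0,"z":0,"gripper":0},{"ax":0,"ay":0,"az":0,"x":0,"y":0,"z":0,"gripper":0}]'; python3 m.py 73
python3 - <<'E'
from h import *
from wa import run
c=cam('top');im=capture('top')[:,:,::-1];print('top',run(im,c),'ref',run(cv2.imread('pics/top0.png'),c))
c=cam('wrist');im=capture('wrist')[:,:,::-1];print(px(c,[537,88,74]),run(im,c));cv2.imwrite('pics/w5.png',im)
a=cv2.resize(im,(480,360));s=sorted(__import__('glob').glob('pics/s_1*.png'),key=lambda n:float(n[7:-4]))[-1];s=cv2.resize(cv2.imread(s)[180:300,290:400],(320,360),interpolation=2)
cv2.imwrite('pics/d5.png',np.hstack([a,s]))
E
```

```text
time: 16.0
eef_pos: [569.4, -114.6, 174.4]
tcp_rot: [0.838, 3.026, 0.001]
wrist_force: [0.0, 0.6, -0.2]
width: 0.1
finger_force: 0.0
[ 0.   0.6 -0.2] ((np.float32(97.392654), np.int64(-78), 3, -3), 'dial rad 2.41')
top ((200.04220581054688, -42, 4, 2), 'dial 1.78') ref ((196.45291137695312, 28, 1, 0), 'dial 0.56')
[621.12102087   9.18058054] ((178.36013793945312, -30, 3, 3), 'dial 1.57')
```

View pics/d5.png

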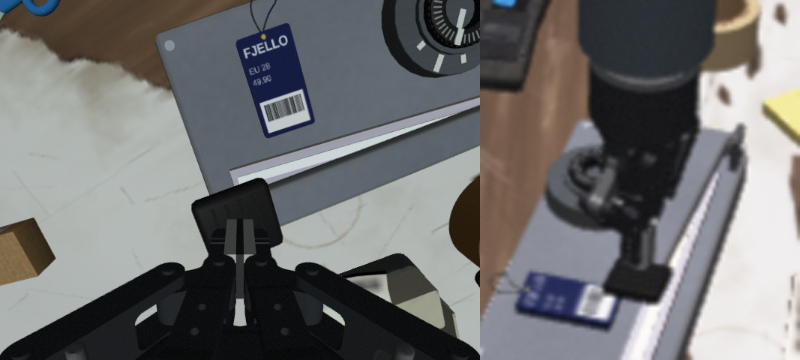

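The wrist view has the closed tips over the pad (240,220) and the tag lying undisturbed. The angle from the wrist picture is 1.57. Now I'll push.

```bash
python3 -m pendant '[{"ax":0,"ay":0,"az":0,"x":0,"y":0,"z":6,"gripper":0},{"ax":0,"ay":0,"az":0,"x":0,"y":0,"z":5,"gripper":0},{"ax":0,"ay":0,"az":0,"x":-0.3,"y":-0.9,"z":6,"gripper":0},{"ax":0,"ay":0,"az":0,"x":-0.3,"y":-0.9,"z":6,"gripper":0},{"ax":0,"ay":0,"az":0,"x":-0.3,"y":-0.9,"z":6,"gripper":0},{"ax":0,"ay":0,"az":0,"x":-0.3,"y":-0.9,"z":6,"gripper":0},{"ax":0,"ay":0,"az":0,"x":-0.3,"y":-0.9,"z":6,"gripper":0},{"ax":0,"ay":0,"az":0,"x":0,"y":0,"z":0,"gripper":0}]'; python3 -m pendant '[{"ax":0,"ay":0,"az":0,"x":-0.3,"y":-0.9,"z":6,"gripper":0},{"ax":0,"ay":0,"az":0,"x":-0.3,"y":-0.9,"z":6,"gripper":0},{"ax":0,"ay":0,"az":0,"x":-0.3,"y":-0.9,"z":6,"gripper":0},{"ax":0,"ay":0,"az":0,"x":-0.3,"y":-0.9,"z":6,"gripper":0},{"ax":0,"ay":0,"az":0,"x":0,"y":0,"z":2,"gripper":0},{"ax":0,"ay":0,"az":0,"x":0,"y":0,"z":0,"gripper":0},{"ax":0,"ay":0,"az":0,"x":0,"y":0,"z":0,"gripper":0}]'
```

```text
time: 16.95
eef_pos: [567.8, -119.7, 131.2]
tcp_rot: [-0.84, -3.026, 0.0]
wrist_force: [-0.2, -0.8, 3.5]
width: 0.1
finger_force: 1.3
time: 17.65
eef_pos: [567.3, -123.0, 106.2]
tcp_rot: [-0.84, -3.027, -0.0]
wrist_force: [0.1, 2.9, 4.1]
width: -0.1
finger_force: 1.5
```

```bash
python3 -m pendant '[{"ax":0,"ay":0,"az":0,"x":0,"y":0,"z":2,"gripper":0},{"ax":0,"ay":0,"az":0,"x":0,"y":0,"z":1,"gripper":0},{"ax":0,"ay":0,"az":0,"x":0,"y":0,"z":0,"gripper":0}]'; python3 -m pendant '[{"ax":0,"ay":0,"az":0,"x":0,"y":0,"z":1,"gripper":0},{"ax":0,"ay":0,"az":0,"x":0,"y":0,"z":0,"gripper":0}]'
```

```text
time: 17.95
eef_pos: [567.3, -123.3, 103.1]
tcp_rot: [0.84, 3.027, -0.0]
wrist_force: [0.2, 2.2, 3.7]
width: 0.1
finger_force: 1.6
time: 18.15
eef_pos: [567.3, -123.3, 102.7]
tcp_rot: [0.839, 3.027, -0.0]
wrist_force: [-1.1, 3.1, 7.0]
width: 0.1
finger_force: 3.5
```

```bash
python3 -m pendant '[{"ax":0,"ay":0,"az":0,"x":0,"y":0,"z":0.7,"gripper":0},{"ax":0,"ay":0,"az":0,"x":0,"y":0,"z":0,"gripper":0},{"ax":0,"ay":0,"az":0,"x":0,"y":0,"z":0,"gripper":0},{"ax":0,"ay":0,"az":0,"x":0,"y":0,"z":0,"gripper":0},{"ax":0,"ay":0,"az":0,"x":0,"y":0,"z":0,"gripper":0},{"ax":0,"ay":0,"az":0,"x":0,"y":0,"z":0,"gripper":0},{"ax":0,"ay":0,"az":0,"x":0,"y":0,"z":0,"gripper":0},{"ax":0,"ay":0,"az":0,"x":0,"y":0,"z":0,"gripper":0},{"ax":0,"ay":0,"az":0,"x":0,"y":0,"z":0,"gripper":0},{"ax":0,"ay":0,"az":0,"x":0,"y":0,"z":0,"gripper":0}]'; python3 -m pendant '[{"ax":0,"ay":0,"az":0,"x":0.5,"y":1.5,"z":-10,"gripper":0},{"ax":0,"ay":0,"az":0,"x":0.5,"y":1.5,"z":-10,"gripper":0},{"ax":0,"ay":0,"az":0,"x":0.5,"y":1.5,"z":-10,"gripper":0},{"ax":0,"ay":0,"az":0,"x":0.5,"y":1.5,"z":-10,"gripper":0},{"ax":0,"ay":0,"az":0,"x":0.5,"y":1.5,"z":-10,"gripper":0},{"ax":0,"ay":0,"az":0,"x":0.3,"y":1,"z":-12,"gripper":0},{"ax":0,"ay":0,"az":0,"x":0,"y":0,"z":-20,"gripper":0},{"ax":0,"ay":0,"az":0,"x":0,"y":0,"z":-40,"gripper":0},{"ax":0,"ay":0,"az":0,"x":38.5,"y":8.7,"z":0,"gripper":0},{"ax":0,"ay":0,"az":0,"x":38.5,"y":8.7,"z":0,"gripper":0},{"ax":0,"ay":0,"az":0,"x":38.5,"y":8.7,"z":0,"gripper":0},{"ax":0,"ay":0,"az":0,"x":38.3,"y":8.6,"z":0,"gripper":0},{"ax":0,"ay":0,"az":0,"x":0,"y":0,"z":0,"gripper":0},{"ax":0,"ay":0,"az":0,"x":0,"y":0,"z":0,"gripper":0},{"ax":0,"ay":0,"az":0,"x":0,"y":0,"z":0,"gripper":0}]'; python3 wa.py; python3 m.py 73
python3 - <<'E'
from h import *
# pad back up? compare top/side images with the first ones around the pad and the tag
for n,P in(('top',[569,-114,138]),('side',[569,-114,138]),('side',[545,-45,50])):
    x,y=px(cam(n),P).astype(int);a=cv2.imread(f'pics/{n}0.png').astype(int);b=capture(n)[:,:,::-1].astype(int)
    f=lambda i:(np.argwhere(i[y-18:y+18,x-18:x+18].max(axis=2)<60).mean(0)).round(1)
    print(n,(x,y),f(a),f(b),abs(a-b)[y-18:y+18,x-18:x+18].mean().round(1))
E
```

```text
time: 19.15
eef_pos: [567.3, -123.3, 102.5]
tcp_rot: [0.839, 3.027, -0.0]
wrist_force: [-2.5, 2.7, 9.7]
width: 0.1
finger_force: 4.7
time: 20.65
eef_pos: [455.7, -5.7, 223.5]
tcp_rot: [-0.84, -3.027, 0.0]
wrist_force: [-1.0, -0.3, -0.7]
width: -0.1
finger_force: 0.0
before ((221.34625244140625, -16, 4, 1), 'dial 1.33')
now ((238.18304443359375, -24, 3, 1), 'dial 1.47')
[-0.5 -0.4 -0.1] ((np.float32(174.89175), np.int64(-21), -1, 3), 'dial rad 1.41')
top (np.int64(365), np.int64(217)) [16.2 15.6] [16.6 16.6] 6.6
side (np.int64(343), np.int64(269)) [16.6 15.9] [16.7 15.9] 1.6
side (np.int64(332), np.int64(277)) [15.9 25.4] [15.9 25.4] 1.6
```

The pad is up again and the tag is unmoved. Now a precise check of the dial: index orientation against the long mark's.

```bash
cat > blob.py <<'E'
from h import *
def blobs(f,c,lo=190):
    im=cv2.imread(f);p=px(c,[537,88,70]);x,y=p.astype(int);x0,y0=max(x-50,0),max(y-50,0);S=8
    cr=cv2.resize(im[y0:y+50,x0:x+50].min(axis=2),None,fx=S,fy=S,interpolation=cv2.INTER_CUBIC)
    n,l,st,ce=cv2.connectedComponentsWithStats((cr>lo).astype(np.uint8))
    for i in range(1,n):
        if st[i,4]<60*4: continue
        pts=np.argwhere(l==i)[:,::-1].astype(np.float32);to=lambda q,z:w(c,x0+(q[0]+.5)/S-.5,y0+(q[1]+.5)/S-.5,z)[:2]
        for z in(63,74):
            W=np.array([to(q,z) for q in pts[::max(1,len(pts)//150)]]);m=W.mean(0);u,s,v=np.linalg.svd(W-m);d=v[0]*np.sign(v[0]@[1,-.3])
            print(z,m.round(1),'len %.1f wid %.1f'%(3.46*s[0]/len(W)**.5,3.46*s[1]/len(W)**.5),'dir deg rel sealer rear %.1f'%np.degrees(np.arctan2(d[1],d[0])+.24))
if __name__=='__main__':
    c=cam('wrist');im=capture('wrist')[:,:,::-1];cv2.imwrite('pics/w6.png',im);print(read_state()['time']);blobs('pics/w6.png',c)
E
python3 blob.py
```

```text
20.95
63 [547.7  85.2] len 13.0 wid 4.3 dir deg rel sealer rear -23.7
74 [541.5  83.1] len 12.5 wid 4.1 dir deg rel sealer rear -23.7
63 [562.5 114.6] len 5.8 wid 3.9 dir deg rel sealer rear 59.6
74 [555.7 111.4] len 5.5 wid 3.8 dir deg rel sealer rear 59.6
63 [559.9  77.6] len 11.1 wid 4.6 dir deg rel sealer rear -23.4
74 [553.2  75.8] len 10.7 wid 4.4 dir deg rel sealer rear -23.4
63 [572.2  98.6] len 5.8 wid 3.7 dir deg rel sealer rear 30.1
74 [565.   96.1] len 5.6 wid 3.6 dir deg rel sealer rear 30.1
63 [547.7  54.2] len 6.0 wid 3.8 dir deg rel sealer rear -61.2
74 [541.4  53.4] len 5.8 wid 3.6 dir deg rel sealer rear -61.2
63 [572.5  80.1] len 5.6 wid 3.8 dir deg rel sealer rear -0.5
74 [565.3  78.3] len 5.4 wid 3.7 dir deg rel sealer rear -0.5
63 [565.6  61.9] len 11.7 wid 4.4 dir deg rel sealer rear -31.3
74 [558.7  60.8] len 11.2 wid 4.2 dir deg rel sealer rear -31.3
```

Run:
```python
from h import *
import blob
c=cam('wrist')
print('w3');blob.blobs('pics/w3.png',c);print('w4');blob.blobs('pics/w4.png',c)
c['origin']=np.array([400.73110524,12.72365962,374.21509286]);c['orientation']=np.array([-0.23149358,-0.2463591,1.61646003]);print('w2');blob.blobs('pics/w2.png',c)
```

```text
w3
63 [551.1  85.3] len 13.2 wid 4.5 dir deg rel sealer rear -25.8
74 [544.8  83.3] len 12.7 wid 4.4 dir deg rel sealer rear -25.8
63 [566.3 115.4] len 6.0 wid 4.1 dir deg rel sealer rear 62.8
74 [559.3 112.2] len 5.7 wid 3.9 dir deg rel sealer rear 62.8
63 [563.6  77.5] len 11.4 wid 4.5 dir deg rel sealer rear -26.4
74 [556.8  75.8] len 11.0 wid 4.4 dir deg rel sealer rear -26.4
63 [576.2  99.2] len 5.7 wid 4.0 dir deg rel sealer rear 34.3
74 [568.9  96.6] len 5.5 wid 3.9 dir deg rel sealer rear 34.3
63 [551.   53.8] len 6.3 wid 3.8 dir deg rel sealer rear -64.3
74 [544.7  53. ] len 6.0 wid 3.7 dir deg rel sealer rear -64.3
63 [576.5  80.1] len 5.7 wid 3.9 dir deg rel sealer rear 4.5
74 [569.1  78.3] len 5.5 wid 3.7 dir deg rel sealer rear 4.5
63 [567.9  62.7] len 8.3 wid 4.4 dir deg rel sealer rear -30.0
74 [560.9  61.5] len 8.0 wid 4.2 dir deg rel sealer rear -30.0
w4
63 [547.2  84.7] len 12.7 wid 4.4 dir deg rel sealer rear -22.2
74 [541.   82.7] len 12.2 wid 4.2 dir deg rel sealer rear -22.2
63 [562. 114.] len 5.9 wid 3.9 dir deg rel sealer rear 58.4
74 [555.3 110.8] len 5.6 wid
[... 718 characters left out ...]
r rear 28.9
74 [542.9  90. ] len 12.0 wid 4.2 dir deg rel sealer rear 28.9
63 [547.5  54.5] len 5.9 wid 3.7 dir deg rel sealer rear -54.9
74 [542.3  53. ] len 5.6 wid 3.6 dir deg rel sealer rear -54.9
63 [565.2  97.7] len 18.0 wid 4.3 dir deg rel sealer rear 25.7
74 [559.4  94.7] len 17.4 wid 4.1 dir deg rel sealer rear 25.7
63 [565.6  61.9] len 12.3 wid 4.5 dir deg rel sealer rear -28.6
74 [559.8  60.2] len 11.8 wid 4.3 dir deg rel sealer rear -28.6
63 [562.3 114.7] len 5.8 wid 3.9 dir deg rel sealer rear 54.7
74 [556.6 111.1] len 5.6 wid 3.8 dir deg rel sealer rear 54.7
63 [572.3  80.3] len 5.7 wid 3.8 dir deg rel sealer rear 2.0
74 [566.2  77.9] len 5.5 wid 3.6 dir deg rel sealer rear 2.0
```

Run:
```python
from h import *
c=cam('wrist');s=read_state();T=R.from_rotvec(s['tcp_rot']).as_matrix()
for m in((-10,75,40),(-20,75,60),(-35,75,60),(-20,50,60)):
    d=dict(c);d['origin']=c['origin']+T@np.array(m);print(m,(s['eef_pos']+T@np.array(m)).round(),[px(d,p).round() for p in([537.5,88.7,74],[565.6,62,63],[562,114.6,63],[538+19,88.7-19,74])])
```

```text
(-10, 75, 40) [503.  53. 183.] [array([397., 263.]), array([378., 310.]), array([446., 268.]), array([384., 302.])]
(-20, 75, 60) [511.  48. 163.] [array([404., 260.]), array([383., 311.]), array([458., 265.]), array([391., 302.])]
(-35, 75, 60) [524.  40. 163.] [array([406., 234.]), array([384., 289.]), array([460., 241.]), array([392., 279.])]
(-20, 50, 60) [498.  27. 163.] [array([448., 260.]), array([423., 311.]), array([499., 265.]), array([433., 302.])]
```

```bash
python3 -m pendant '[{"ax":0,"ay":0,"az":0,"x":-17.5,"y":32,"z":20,"gripper":0},{"ax":0,"ay":0,"az":0,"x":-17.5,"y":33,"z":20,"gripper":0},{"ax":0,"ay":0,"az":0,"x":0,"y":0,"z":20,"gripper":0},{"ax":0,"ay":0,"az":0,"x":0,"y":0,"z":0,"gripper":0},{"ax":0,"ay":0,"az":0,"x":0,"y":0,"z":0,"gripper":0},{"ax":0,"ay":0,"az":0,"x":0,"y":0,"z":0,"gripper":0}]'; python3 blob.py
```

```text
time: 21.55
eef_pos: [519.2, 31.9, 164.9]
tcp_rot: [0.839, 3.025, 0.001]
wrist_force: [0.3, 0.7, 0.2]
width: 0.2
finger_force: 0.0
21.6
63 [546.4  83.9] len 13.0 wid 4.6 dir deg rel sealer rear -23.5
74 [541.8  83.3] len 12.4 wid 4.4 dir deg rel sealer rear -23.5
63 [558.3  75.7] len 11.5 wid 4.4 dir deg rel sealer rear -27.7
74 [553.1  75.5] len 10.9 wid 4.2 dir deg rel sealer rear -27.7
63 [571.9  98.3] len 5.8 wid 4.1 dir deg rel sealer rear 30.0
74 [566.  97.] len 5.5 wid 3.9 dir deg rel sealer rear 30.0
63 [547.4  53.9] len 5.8 wid 3.9 dir deg rel sealer rear -56.5
74 [542.7  54.8] len 5.6 wid 3.7 dir deg rel sealer rear -56.5
63 [570.2  80.4] len 3.8 wid 1.6 dir deg rel sealer rear 78.7
74 [564.4  80. ] len 3.7 wid 1.5 dir deg rel sealer rear 78.7
63 [561.2  64.9] len 3.8 wid 0.9 dir deg rel sealer rear 67.6
74 [555.8  65.2] len 3.6 wid 0.9 dir deg rel sealer rear 67.6
```

```bash
python3 -m pendant '[{"ax":0,"ay":0,"az":0,"x":0,"y":0,"z":-30,"gripper":0},{"ax":0,"ay":0,"az":0,"x":20,"y":0,"z":-30,"gripper":0},{"ax":0,"ay":0,"az":0,"x":0,"y":0,"z":0,"gripper":0},{"ax":0,"ay":0,"az":0,"x":0,"y":0,"z":0,"gripper":0}]'; python3 -c "
from station import *
print(sign_off())"
```

```text
time: 22.0
eef_pos: [501.8, 42.6, 225.2]
tcp_rot: [0.838, 3.024, 0.004]
wrist_force: [-0.2, -0.2, -1.3]
width: 0.3
finger_force: 0.0
the job is handed in; nothing more can be done
None
```

I handed the job in at 22 s. The dial rests in the fourth (long-mark) detent at about 1.50 rad, roughly 4° short of the mark; I left it there. One dial press read 8.9 N, above the 6.5 N you gave. The pad was pushed to its stop, held about a second, and the arm sprang back up; the tag looks unmoved, and I didn't re-check the loose items on the bench.

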